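Set up a decanting line of beakers

TASK

Set up the decanting line: stand the four porcelain beakers upright in the middle of the four marks in order of size, the smallest on the mark next to the funnel and each one larger than the last going away from it, every pouring spout pointing straight along the row towards the funnel. Never tip a beaker over, and leave the mortar where it is.

Things in the scene. Friction and masses are not known exactly. Their poses are not given: they have to be found in the camera images.
- beaker1_centre (a point): The smallest of four loose white porcelain beakers: open round cup 36 mm in outer diameter, 42 mm high, wall 3 mm, with a V-shaped pouring spout that sticks out about 11 mm beyond the wall at the rim (top 12 mm). This point lies on the cup's axis, half-way up (21 mm above its underside); its x axis points to the spout, z up. It starts upright on the bench.
- beaker2_centre (a point): The second smallest of four loose white porcelain beakers: open round cup 44 mm in outer diameter, 54 mm high, wall 3 mm, with a V-shaped pouring spout that sticks out about 11 mm beyond the wall at the rim (top 12 mm). This point lies on the cup's axis, half-way up (27 mm above its underside); its x axis points to the spout, z up. It starts upright on the bench.
- beaker3_centre (a point): The second largest of four loose white porcelain beakers: open round cup 52 mm in outer diameter, 66 mm high, wall 3 mm, with a V-shaped pouring spout that sticks out about 11 mm beyond the wall at the rim (top 12 mm). This point lies on the cup's axis, half-way up (33 mm above its underside); its x axis points to the spout, z up. It starts upright on the bench.
- beaker4_centre (a point): The largest of four loose white porcelain beakers: open round cup 60 mm in outer diameter, 78 mm high, wall 3 mm, with a V-shaped pouring spout that sticks out about 11 mm beyond the wall at the rim (top 12 mm). This point lies on the cup's axis, half-way up (39 mm above its underside); its x axis points to the spout, z up. It starts upright on the bench.
- mark1: One of the four fixed flat round marks in a row on a thin white strip (an end mark): grey disc with a dark rim, 74 mm in diameter, its top 5 mm above the bench and 2 mm above this origin (centre of its underside). The marks are 92 mm apart in the order mark1, mark2, mark3, mark4; each one's y axis lies along the row, pointing from mark4 towards mark1. All four look alike.
- mark2: One of the four fixed flat round marks in a row on a thin white strip: grey disc with a dark rim, 74 mm in diameter, its top 5 mm above the bench and 2 mm above this origin (centre of its underside). The marks are 92 mm apart in the order mark1, mark2, mark3, mark4; each one's y axis lies along the row, pointing from mark4 towards mark1. All four look alike.
- mark3: One of the four fixed flat round marks in a row on a thin white strip: grey disc with a dark rim, 74 mm in diameter, its top 5 mm above the bench and 2 mm above this origin (centre of its underside). The marks are 92 mm apart in the order mark1, mark2, mark3, mark4; each one's y axis lies along the row, pointing from mark4 towards mark1. All four look alike.
- mark4: One of the four fixed flat round marks in a row on a thin white strip (an end mark): grey disc with a dark rim, 74 mm in diameter, its top 5 mm above the bench and 2 mm above this origin (centre of its underside). The marks are 92 mm apart in the order mark1, mark2, mark3, mark4; each one's y axis lies along the row, pointing from mark4 towards mark1. All four look alike.
- funnel: White funnel (66 mm wide, open top) on a fixed green glass flask (72 mm wide foot), together 120 mm high. It stands in line with the row of marks, 105 mm from the end mark beside it, at the mark1 end or at the mark4 end. Origin: centre of its underside. A squat amber jar with a black lid, 57 mm high, stands likewise at the other end.
- mortar_centre (a point): Loose grey octagonal mortar, 80 mm across, 36 mm high, on the bench among the beakers; not to be moved. This point is on its axis, 18 mm above its underside.
Things that resemble listed ones, but are neither listed nor needed, are in the scene too. Leave any turquoise look-alike of the mark2 alone. What is shaped like the funnel but blue or yellow is not meant.

How it is judged:
By the outcome, as a careful person would: the job done as asked, in the order asked, and still so for the second after the job is handed in, with the robot touching nothing.
It also fails if it takes over 109 s, if anything falls off the work surface, if the arm or the gripper's body presses on something with over 40 N, if the wrist force passes 120 N, or if a joint passes its speed limit or range.

ROBOT

A 7-joint arm with a two-finger parallel gripper is mounted at the origin on the work surface. World frame = base frame: x ahead of the robot, y to its left, z up, the work surface at z = 0. Lengths are in m, angles in rad, forces in N, time in s.
With the tool pointing down it reaches from about 0.425 to 0.875 m from the base axis. Payload 9.9 kg.
Tool frame: the origin (TCP) lies between the finger pads; the fingertips stand bot.tip_extent ahead of it and the grasp point (between the pads) lies 2 mm behind it (bot.tip_extent is the distance from the TCP to the fingertips, in m); z points along the fingers, y is the line along which they close (so a half turn about z gives the same grasp; the last joint's range is limited). The gripper opens to 85 mm and grips with 20 to 120 N. Pads are 22 mm wide; open, the fingers measure 114 mm over their backs; the gripper's body (76 mm by 85 mm) begins 54 mm behind the grasp point. The pads swing forward as they close: fully open they stand 13 mm farther back than shut.
Start: joints at [1.119, 0.576, 0.025, 1.437, -0.015, 1.129, -0.057], TCP at [0.243, -0.63, 0.248] pointing down, gripper open.
Joint ranges: [-2.76, 2.76], [-0.34, 2.15], [-1.52, 1.57], [0.19, 2.46], [-1.09, 4.23], [0.17, 1.99], [-2.82, 2.82]. Speed limits (rad/s): [2.22, 2.22, 3.01, 3.01, 3.14, 3.14, 3.14].

INTERFACE

Orientations are given as a unit quaternion [x, y, z, w].
In Python, from plant import bot gives the robot as it stands. The module is installed in compiled form; this text tells all that it offers.
- The arm moves only by the shell command python3 -m creep 'ROWS' [FORCE]. ROWS is text: rows parted by semicolons, each of 5 numbers parted by spaces: the shift along the tool's x, y, z in units of 30 mm (1.0 is 30 mm), then the turn about the tool's z in rad, then the opening, from 0 (shut) to 1 (fully open). In form: dx dy dz spin grip; .... A call has 1 to 10 rows; each row is the pose to reach, as a shift and turn from the pose commanded when the call began, along the tool's axes at that moment; what a row does not reach only later rows make up. A row lasts 1/8 s, in which the tool goes at most 62.5 mm and 10.7 degrees, less where a joint would pass 70% of its speed; a pose out of reach is approached as far as the arm can. A call with a gripper value outside its range is refused whole. The fingers move at their own pace and stop on an object; FORCE is the grip in N (left out, the last holds). Time passes only in rows, so rows that repeat a pose let the fingers close. It gives the time, the measured TCP pose, the force, the opening and the grip force at its end, in the units of the state.
- bot.state(): the state, without advancing time (a new reading comes with each control period).
- bot.camera(name): name is "scene" or "top" or "wrist"; returns the picture (420x560x3 uint8, red, green, blue); there is no depth.
- bot.camera_model(name): a dict with "fovy" (degrees; the focal length in pixels is half the picture's height over the tangent of half this angle, whatever the lens; pixels are square), "cx", "cy" (the principal point, pixels), "R" (3x3) and "t" (3): a world point X has camera coordinates R X + t. Camera axes: x right, y down, z forward; pixel columns grow to the right and rows downward; lengths in m; the calibration is good to about 2 mm. A picture is of the moment at which its call begins: read the wrist's pose just before it. camera_model takes no time and is no camera call; for the wrist camera it gives the pose at the moment of the call.
- bot.sign_off(): hands the job in; it is judged then, once.
The state is a dict: "time_s": time; "qpos": joint angles; "joint_velocities": joint speeds; "joint_torque": joint torques, N m; "eef_pos": TCP position; "orientation": TCP orientation; "force": force on the tool from outside, world axes, zero at the start; "torque": the same for the moment, N m; "grip_width": finger opening in m; "gripper_force": force on a finger pad.
Only numpy, scipy, OpenCV 4.12 (cv2) and the standard library are available. Lean on these libraries where they do the work, as an engineer would, in place of code of your own. Each camera call takes 0.05 s, during which the arm holds its last target. There are 200 camera calls.

## Working session

There is one attempt and no reset: what is moved stays moved. The work goes in short steps, Python scripts to look and compute and a shell command to move; the robot and the scene stay as the last step left them, time stands still between calls to the robot, and variables do not carry over. Pictures are saved under pics/ and viewed, at most 17 in all, crops included, and the job is handed in when it is done.

```bash
mkdir -p pics; python3 - <<'E'
from plant import bot
import cv2,numpy as np
for n in("scene","top"):
    cv2.imwrite(f"pics/{n}0.png",bot.camera(n)[:,:,::-1]); print(n,bot.camera_model(n))
print(bot.state(),bot.tip_extent)
E
```

```text
scene {'fovy': 49.89132281128067, 'cx': 276.9402327211331, 'cy': 209.72179343021574, 'R': array([[-0.26070855,  0.96541544, -0.00201892],
       [ 0.80381248,  0.21590877, -0.55431842],
       [-0.53471166, -0.14613839, -0.83230224]]), 't': array([ 0.13830488, -0.39675916,  1.2544406 ])}
top {'fovy': 52.576291862557724, 'cx': 284.43541769819166, 'cy': 207.01055127475675, 'R': array([[ 0.02733542, -0.99938554,  0.02193879],
       [-0.99854243, -0.02832095, -0.04594501],
       [ 0.04653811, -0.02065089, -0.99870303]]), 't': array([0.00398757, 0.52269145, 1.00311878])}
{'time_s': 0.1, 'qpos': array([ 1.11918286,  0.57645764,  0.02487855,  1.43781021, -0.01498934,
        1.12899138, -0.05653332]), 'joint_velocities': array([ 0.00015514, -0.00192413, -0.00036341, -0.00382837,  0.00031884,
       -0.00116834,  0.00201019]), 'joint_torque': array([ 7.16956478e-03, -7.67302752e+01,  2.25848258e+00, -2.86605030e+01,
        1.58944825e-02,  8.71247321e-03,  2.34272267e-05]), 'eef_pos': array([ 0.24256928, -0.62951182,  0.24752798]), 'orientation': array([ 9.83138529e-01,  1.82860832e-01, -1.85505315e-04, -7.17208382e-04]), 'force': array([-0.65178952, -0.53888437,  0.50989878]), 'torque': array([-0.02291617,  0.01575733, -0.0522721 ]), 'gripper_force': 0.0, 'grip_width': 0.08516484014839619} 0.017
```

View pics/scene0.png

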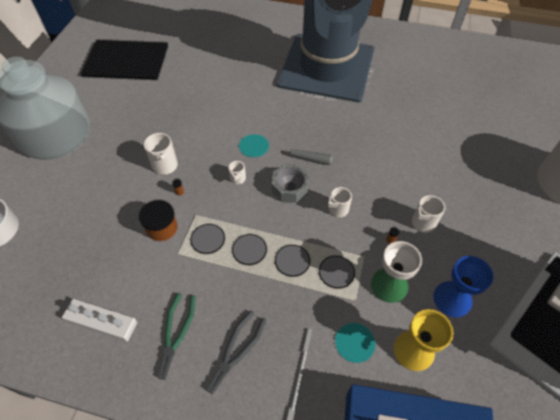

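View pics/top0.png

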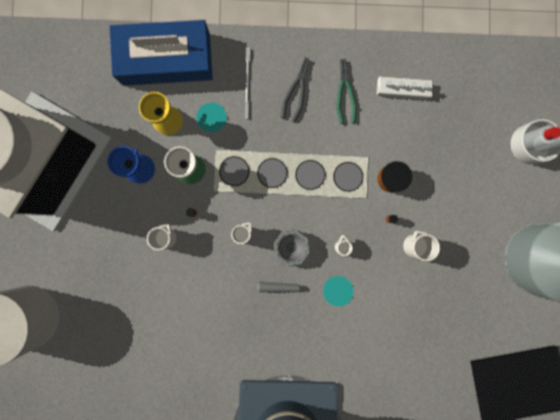

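The scene picture shows the row of marks at (208..338, 238..270), with the white and green funnel at (397,270) beside its right end. In the top picture:
- **Marks:** (234,171), (272,173), (310,175), (348,177). The funnel is at (180,163), so the mark next to it is (234,171).
- **Beaker candidates:** (161,237), (241,234), (344,246), (422,247). The white mug at (535,140) is not one of them.
- **Look-alikes to ignore:** turquoise discs (211,117) and (338,291), the blue funnel (125,160) and the yellow funnel (155,108).
- **Obstacles:** mortar (291,247), small bottles (192,212) and (392,218), pestle (283,287).

Next is a close crop of the beakers.

```bash
cat > h.py <<'E'
import numpy as np,cv2
from plant import bot
def ray(m,px):
    f=210/np.tan(np.radians(m["fovy"]/2)); R,t=np.array(m["R"]),np.array(m["t"])
    d=R.T@np.array([(px[0]-m["cx"])/f,(px[1]-m["cy"])/f,1.]); return -R.T@t,d
def at(m,px,z):
    c,d=ray(m,px); return c+d*(z-c[2])/d[2]
def pix(m,X):
    f=210/np.tan(np.radians(m["fovy"]/2)); c=np.array(m["R"])@np.array(X)+m["t"]
    return np.array([m["cx"],m["cy"]])+f*c[:2]/c[2]
E
python3 - <<'E'
from h import *
im=cv2.imread("pics/top0.png"); m=bot.camera_model("top")
cs=[(161,237),(241,234),(344,246),(422,247)]
t=[]
for c in cs:
    p=cv2.resize(im[c[1]-25:c[1]+25,c[0]-25:c[0]+25],(300,300),interpolation=cv2.INTER_CUBIC)
    for k in range(0,50,10): cv2.putText(p,str(c[0]-25+k),(k*6,10),0,.35,(0,255,255));cv2.putText(p,str(c[1]-25+k),(0,k*6+4),0,.35,(0,255,255));cv2.line(p,(k*6,12),(k*6,18),(0,255,255));
    t.append(p)
cv2.imwrite("pics/crop.png",np.vstack([np.hstack(t[:2]),np.hstack(t[2:])]))
# marks
g=cv2.cvtColor(im,cv2.COLOR_BGR2GRAY)[145:205,205:380]
_,b=cv2.threshold(g,130,255,cv2.THRESH_BINARY)
cn,_=cv2.findContours(255-b,cv2.RETR_CCOMP,cv2.CHAIN_APPROX_NONE)
P=[]
for c in cn:
    if 400<cv2.contourArea(c)<1500:
        e=cv2.fitEllipse(c); p=np.array(e[0])+[205,145]; P.append(at(m,p,.005)); print(p,e[1],P[-1])
P=np.array(P);print(np.linalg.norm(np.diff(P,axis=0),axis=1))
print([at(m,c,.05)[:2] for c in cs])
E
```

```text
[347.77601624 176.34421921] (29.169353485107422, 29.597551345825195) [ 0.60131662 -0.13283916  0.005     ]
[310.13996124 174.45256042] (29.172929763793945, 30.24864959716797) [ 0.60317391 -0.04153964  0.005     ]
[286.81163025 147.99741602] (6.380389213562012, 139.5089569091797) [0.66577041 0.0165563  0.005     ]
[0.09131841 0.08540175]
[array([0.44432698, 0.29838679]), array([0.45603936, 0.11693193]), array([ 0.43491928, -0.1198346 ]), array([ 0.43737362, -0.30017418])]
```

View pics/crop.png

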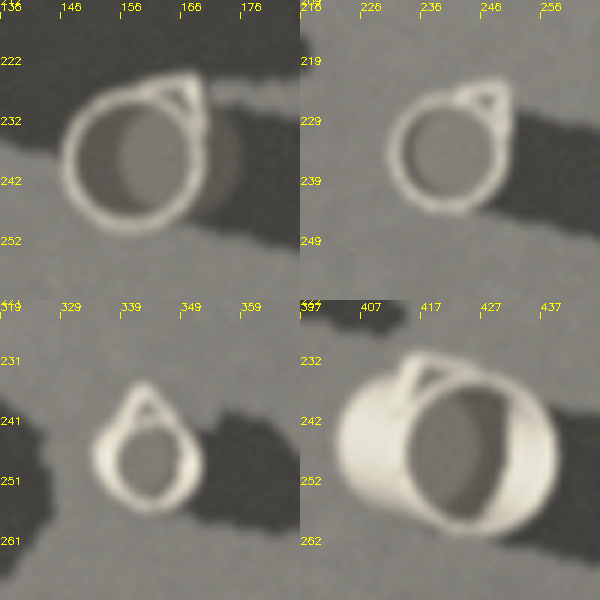

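Crop, in top-picture pixels:

| Beaker | Rim centre | Spout tip | Rim size |
|---|---|---|---|
| 3 | (158.5,238.7) | (168.5,224.2) | 52 mm |
| 2 | (240.7,234.3) | (250.7,222.8) | 44 mm |
| 1 | (343.7,248) | (342.8,235.2) | 36 mm |
| 4 | (426.7,247.4) | (416.7,230.8) | 60 mm |

So the choice of beakers is settled.

```bash
cat >> h.py <<'E'
def yaw_of(s):
    q=s["orientation"]; return np.degrees(2*np.arctan2(q[1],q[0]))
def go(x,y,z,yaw):
    """row reaching world pose from present pose (tool pointing down)"""
    s=bot.state(); p=s["eef_pos"]; a=np.radians(yaw_of(s)); d=np.array([x,y,z])-p
    X=np.array([np.cos(a),np.sin(a)]); Y=np.array([np.sin(a),-np.cos(a)])
    sp=-np.radians((yaw-np.degrees(a)+180)%360-180)
    print("row %.3f %.3f %.3f  %.3f | rows>=%.1f"%(*(np.array([X@d[:2],Y@d[:2],-d[2]])/.03),sp,max(np.linalg.norm(d)/.0625,abs(sp)/.1867)))
E
cat > det.py <<'E'
from h import *
m=bot.camera_model("top")
for n,h,c,t in [(1,.042,(343.7,248),(342.8,235.2)),(2,.054,(240.7,234.3),(250.7,222.8)),(3,.066,(158.5,238.7),(168.5,224.2)),(4,.078,(426.7,247.4),(416.7,230.8))]:
    a=at(m,c,h)[:2];b=at(m,t,h)[:2]; print(n,a.round(4),np.linalg.norm(b-a).round(4),np.degrees(np.arctan2(*(b-a)[::-1])).round(1))
for c in [(234,170.8),(272,172.7),(180,163)]: print(at(m,c,.12 if c[0]==180 else .005))
E
python3 det.py; python3 -c "
from h import *
print(yaw_of(bot.state()));go(.25,-.42,.33,21);go(.42,-.12,.25,90)"
```

```text
1 [ 0.43   -0.1205] 0.0296 5.2
2 [0.4554 0.1173] 0.0346 -39.3
3 [0.4409 0.2995] 0.0391 -32.4
4 [ 0.4378 -0.301 ] 0.0432 32.2
[0.60648986 0.14217797 0.005     ]
[0.60465118 0.05064571 0.005     ]
[0.60492265 0.24595917 0.12      ]
21.07288530486842
row 2.742 -6.428 -2.749  0.001 | rows>=3.6
row 11.625 -13.721 -0.082  -1.203 | rows>=8.6
```

```bash
python3 -m creep '2.7 -6.4 -2.7 0 1; 2.7 -6.4 -2.7 0 1; 2.7 -6.4 -2.7 0 1; 2.7 -6.4 -2.7 0.1 1; 11.9 -13.6 -0.1 0.28 1; 11.9 -13.6 -0.1 0.28 1; 11.9 -13.6 -0.1 0.28 1; 11.9 -13.6 -0.1 0.28 1; 11.9 -13.6 -0.1 0.28 1; 11.9 -13.6 -0.1 0.28 1' 30
python3 - <<'E'
from h import *
im=bot.camera("wrist");m=bot.camera_model("wrist");cv2.imwrite("pics/w1.png",im[:,:,::-1])
s=bot.state();print(s["eef_pos"],yaw_of(s),s["qpos"],np.array(m["R"]),-np.array(m["R"]).T@m["t"],m["fovy"])
for n,X in [("b1",(.43,-.1205,.042)),("m4",(.6013,-.1328,.005)),("m3",(.6032,-.0415,.005))]: print(n,pix(m,X))
E
```

```text
time_s: 1.35
eef_pos: [0.4298, -0.1186, 0.2508]
orientation: [0.999, 0.044, 0.0, -0.0]
force: [0.9, -0.9, 0.4]
grip_width: 0.0855
gripper_force: 0.0
[ 0.43263432 -0.11242492  0.24981699] 5.457019733455024 [ 0.30790454  0.24151109 -0.19489537  1.99977752  0.05406412  0.90506877
 -1.3904205 ] [[ 0.09422778 -0.99554067 -0.00445975]
 [-0.95592129 -0.09172733  0.27892756]
 [-0.27809281 -0.02201956 -0.96030179]] [ 0.50342539 -0.10407356  0.376993  ] 61.28881276662926
b1 [291.83430142 186.20679382]
m4 [ 3.22847761e+02 -1.01325181e-03]
m3 [225.17276445 -12.62575083]
```

View pics/w1.png

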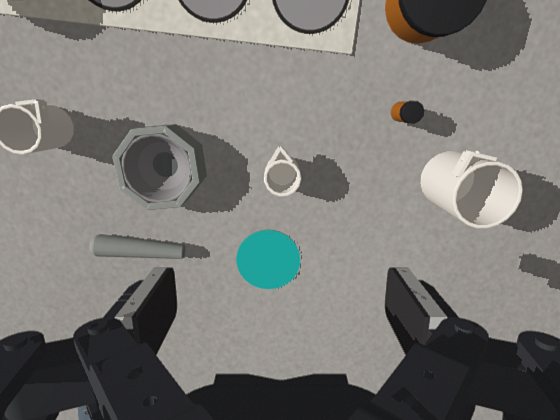

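The wrist picture shows beaker 1's rim at (282,177) with its spout up at (280,150), the mortar at (160,165) and the pads at (150,310) and (410,310). It also shows a turquoise disc at (268,259). Next I write an edge-fit for the rim and spout pose.

```bash
cat >> h.py <<'E'
from scipy.optimize import minimize
SZ={1:(.018,.042),2:(.022,.054),3:(.026,.066),4:(.030,.078)}
def model(n,p,base=0.):
    R,h=SZ[n]; a=np.radians(np.arange(42,319,4.)); o=np.c_[R*np.cos(a),R*np.sin(a)]
    b=np.radians(np.arange(0,360,5.)); i=np.c_[np.cos(b),np.sin(b)]*(R-.003)
    l=np.linspace(0,1,12)[:,None]; c=np.radians(40)
    s=[(1-l)*[R+.011,0]+l*[R*np.cos(c),k*R*np.sin(c)] for k in(1,-1)]
    P=np.vstack([o,*s]); y=np.radians(p[2]); M=np.array([[np.cos(y),-np.sin(y)],[np.sin(y),np.cos(y)]])
    P=P@M.T+p[:2]; return np.c_[P,np.full(len(P),h+base)]
def fit(m,im,n,p0,base=0.):
    e=cv2.Canny(cv2.GaussianBlur(im,(0,0),.8),60,140)
    D=np.minimum(cv2.distanceTransform(255-e,cv2.DIST_L2,5),5).astype(np.float32)
    def cost(q):
        p=[p0[0]+q[0]*.001,p0[1]+q[1]*.001,p0[2]+q[2]]
        u=np.array([pix(m,X) for X in model(n,p,base)],np.float32)
        return float(cv2.remap(D,u[None,:,0],u[None,:,1],cv2.INTER_LINEAR,borderValue=5).mean())
    best=min((minimize(cost,[a,b,c],method="Nelder-Mead",options=dict(initial_simplex=np.array([[a,b,c],[a+3,b,c],[a,b+3,c],[a,b,c+8]]))) for a in(-4,0,4) for b in(-4,0,4) for c in(-10,10)),key=lambda r:r.fun)
    q=best.x; return np.array([p0[0]+q[0]*.001,p0[1]+q[1]*.001,p0[2]+q[2]]),best.fun
def shot(name,fn):
    m=bot.camera_model(name); im=bot.camera(name)[:,:,::-1].copy(); cv2.imwrite("pics/"+fn,im); return m,im
E
python3 - <<'E'
from h import *
G={1:(.43,-.1205,5.2),2:(.4554,.1173,-39.3),3:(.4409,.2995,-32.4),4:(.4378,-.301,32.2)}
mt=bot.camera_model("top"); it=cv2.imread("pics/top0.png")
for n in G: print("top",n,fit(mt,it,n,G[n]))
m,im=shot("wrist","w2.png"); s=bot.state(); print(s["eef_pos"],yaw_of(s))
for n in (1,4): print("wrist",n,fit(m,im,n,G[n]))
E
```

```text
top 1 (array([ 0.42918013, -0.12223359, -0.33468854]), np.float64(0.4122568964958191))
top 2 (array([  0.45917991,   0.11553099, -38.25261075]), np.float64(0.4859769642353058))
top 3 (array([  0.44060658,   0.30298102, -21.6333347 ]), np.float64(0.5045295357704163))
top 4 (array([ 0.43805683, -0.30020467, 21.11457066]), np.float64(0.5761686563491821))
[ 0.43106668 -0.11547457  0.25028547] 5.494055873712713
wrist 1 (array([ 0.4343697 , -0.11671134, 17.06924689]), np.float64(0.3494281470775604))
wrist 4 (array([ 0.44160193, -0.29549248, 26.45811198]), np.float64(0.6293777823448181))
```

```bash
python3 -m creep '0 0 1.5 0 1; 0 0 1.5 0 1; 0 0 1.5 0 1; 0 0 1.5 0 1'
cat >> h.py <<'E'
def overlay(m,im,items,fn,c,r,k):
    x,y=int(c[0])-r,int(c[1])-r; x,y=max(x,0),max(y,0)
    o=cv2.resize(im[y:y+2*r,x:x+2*r],None,fx=k,fy=k,interpolation=cv2.INTER_CUBIC)
    for pts in items:
        for X in pts:
            u=(pix(m,X)-[x,y]+.5)*k; cv2.circle(o,(int(u[0]),int(u[1])),1,(0,0,255),-1)
    cv2.imwrite("pics/"+fn,o); return o
E
python3 - <<'E'
from h import *
m,im=shot("wrist","w3.png"); s=bot.state(); print(s["eef_pos"],yaw_of(s),s["joint_velocities"].round(3))
p,c=fit(m,im,1,(.432,-.119,5)); print(p,c)
overlay(m,im,[model(1,p)],"o1.png",pix(m,(p[0],p[1],.03)),50,6)
E
```

```text
time_s: 1.95
eef_pos: [0.4297, -0.1213, 0.2076]
orientation: [0.999, 0.044, 0.001, 0.0]
force: [-0.1, -0.3, 0.8]
grip_width: 0.085
gripper_force: 0.0
[ 0.42967531 -0.12120329  0.20747434] 4.991829895699265 [-0.002  0.004 -0.002  0.005  0.001 -0.006 -0.003]
[ 0.43433802 -0.11674045 15.45122553] 0.3072900176048279
```

View pics/o1.png

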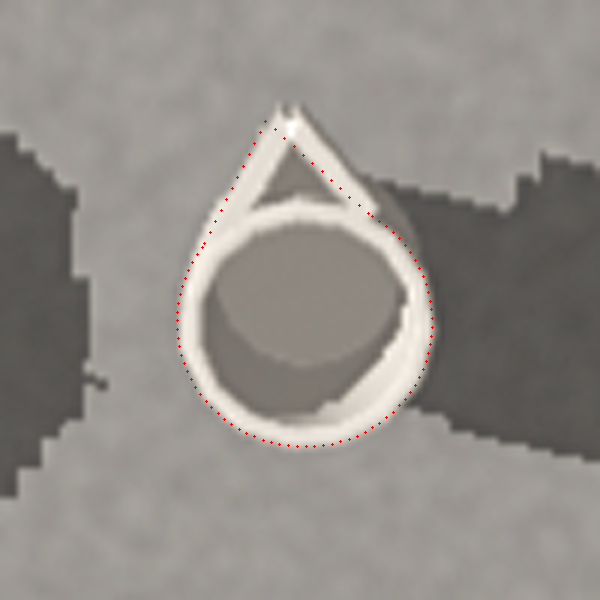

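The overlay shows the fitted rim circle sitting well on beaker 1. The spout's blunt tip, at crop (288,112), lies about 7° clockwise of the model, so I refine the spout shape. I then view it from the opposite tool yaw to expose any wrist-camera bias.

```bash
python3 - <<'E'
s=open('h.py').read()
s=s.replace("a=np.radians(np.arange(42,319,4.))","c=np.arcsin(.0116/R)*1.03; a=np.linspace(c+.05,2*np.pi-c-.05,70)")
s=s.replace("c=np.radians(40)\n","\n").replace("s=[(1-l)*[R+.011,0]+l*","s=[(1-l)*[R+.0125,k*.002]+l*")
open('h.py','w').write(s)
E
python3 - <<'E'
from h import *
im=cv2.imread("pics/w3.png");m=bot.camera_model("wrist"); print(fit(m,im,1,(.432,-.119,9)))
mt=bot.camera_model("top"); it=cv2.imread("pics/top0.png")
for n,g in {1:(.43,-.1205,5.2),2:(.4554,.1173,-39.3),3:(.4409,.2995,-32.4),4:(.4378,-.301,32.2)}.items(): print("top",n,fit(mt,it,n,g))
E
python3 -m creep '0 0 0 -.18 1; 0 0 0 -.36 1; 0 0 0 -.54 1; 0 0 0 -.72 1; 0 0 0 -.9 1; 0 0 0 -1.08 1; 0 0 0 -1.26 1; 0 0 0 -1.44 1; 0 0 0 -1.57 1; 0 0 0 -1.57 1' >/dev/null
python3 -m creep '0 0 0 -.18 1; 0 0 0 -.36 1; 0 0 0 -.54 1; 0 0 0 -.72 1; 0 0 0 -.9 1; 0 0 0 -1.08 1; 0 0 0 -1.26 1; 0 0 0 -1.44 1; 0 0 0 -1.57 1; 0 0 0 -1.57 1'
python3 -m creep '0 0 0 0 1; 0 0 0 0 1'>/dev/null
python3 - <<'E'
from h import *
m,im=shot("wrist","w4.png"); s=bot.state(); print(s["time_s"],s["eef_pos"],yaw_of(s),s["joint_velocities"].round(3))
p,c=fit(m,im,1,(.432,-.119,9)); print(p,c)
E
```

```text
(array([ 0.43429558, -0.11668454,  9.8897294 ]), np.float64(0.3187408149242401))
top 1 (array([ 0.4287948 , -0.12222538, -0.41203881]), np.float64(0.4051258862018585))
top 2 (array([  0.45835161,   0.11466322, -33.5077643 ]), np.float64(0.5527229905128479))
top 3 (array([  0.44069735,   0.30288999, -24.5214743 ]), np.float64(0.5244203209877014))
top 4 (array([ 0.43864876, -0.3003101 , 26.84428448]), np.float64(0.5988467931747437))
time_s: 4.5
eef_pos: [0.4292, -0.121, 0.2065]
orientation: [-0.041, 0.999, -0.0, 0.0]
force: [-0.7, -0.8, -0.6]
grip_width: 0.0855
gripper_force: 0.0
4.8 [ 0.42919065 -0.12073149  0.20643147] 184.8423539597119 [ 0.001  0.003 -0.007 -0.001  0.001  0.001  0.01 ]
[ 0.43464495 -0.11689118  8.2336315 ] 0.31280484795570374
```

The two opposite views agree to 0.4 mm, so the wrist camera is trustworthy and the top camera is about 5 mm off. Now turn back, descend and grasp beaker 1.

```bash
python3 -m creep '0 0 0 .18 1; 0 0 0 .36 1; 0 0 0 .54 1; 0 0 0 .72 1; 0 0 0 .9 1; 0 0 0 1.08 1; 0 0 0 1.26 1; 0 0 0 1.44 1; 0 0 0 1.57 1; 0 0 0 1.57 1' >/dev/null
python3 -m creep '0 0 0 .18 1; 0 0 0 .36 1; 0 0 0 .54 1; 0 0 0 .72 1; 0 0 0 .9 1; 0 0 0 1.08 1; 0 0 0 1.26 1; 0 0 0 1.44 1; 0 0 0 1.50 1; 0 0 0 1.50 1'
python3 -c "
from h import *
bot.state();go(.4345,-.1168,.026,9)"
```

```text
time_s: 7.3
eef_pos: [0.4292, -0.1206, 0.2063]
orientation: [0.997, 0.08, -0.0, 0.0]
force: [0.5, -1.0, -0.9]
grip_width: 0.0853
gripper_force: 0.0
row 0.196 -0.098 6.010  0.004 | rows>=2.9
```

```bash
python3 -m creep '.2 -.1 2 0 .9; .2 -.1 4 0 .8; .2 -.1 5.5 0 .8; .2 -.1 6 0 .8; .2 -.1 6 0 .8; .2 -.1 6 0 .2; .2 -.1 6 0 .2; .2 -.1 6 0 .2; .2 -.1 6 0 .2; .2 -.1 6 0 .2' 30
python3 -m creep '0 0 0 0 0.2; 0 0 -1 0 .2; 0 0 -3 0 .2; 0 0 -4 0 .2;0 0 -4 0 .2'
python3 -c "
from h import *
bot.state();print(yaw_of(bot.state()));go(.60,.14,.16,88)"
```

```text
time_s: 8.55
eef_pos: [0.4352, -0.1171, 0.0274]
orientation: [0.997, 0.079, 0.001, 0.0]
force: [-0.7, -0.1, 7.5]
grip_width: 0.034
gripper_force: 30.3
time_s: 9.18
eef_pos: [0.4359, -0.1173, 0.1489]
orientation: [0.997, 0.079, 0.003, 0.001]
force: [-0.6, 0.2, -1.9]
grip_width: 0.0342
gripper_force: 30.3
9.030124576943601
row 6.749 -7.611 -0.369  -1.378 | rows>=7.4
```

```bash
python3 -c "
from h import *
go(.608,.04,.22,89)"
```

```text
row 6.489 -4.277 -2.369  -1.396 | rows>=7.5
```

```bash
python3 -m creep '0 0 -1.5 -.1 .2; 2 -1 -2.4 -.28 .2; 4 -2.5 -2.4 -.46 .2; 6.5 -4.3 -2.4 -.64 .2; 6.5 -4.3 -2.4 -.82 .2; 6.5 -4.3 -2.4 -1.0 .2; 6.5 -4.3 -2.4 -1.18 .2; 6.5 -4.3 -2.4 -1.34 .2; 6.5 -4.3 -2.4 -1.4 .2; 6.5 -4.3 -2.4 -1.4 .2'
python3 -m creep '0 0 0 0 .2; 0 0 0 0 .2;0 0 0 0 .2'
python3 - <<'E'
from h import *
m,im=shot("wrist","w5.png"); s=bot.state(); print(s["eef_pos"],yaw_of(s))
for X in [(.611,.147,.005),(.610,.055,.005),(.609,-.037,.005)]: print(pix(m,X))
E
```

```text
time_s: 10.42
eef_pos: [0.6064, 0.0409, 0.2172]
orientation: [0.712, 0.702, -0.001, -0.001]
force: [0.5, -0.5, -0.6]
grip_width: 0.0345
gripper_force: 30.3
time_s: 10.8
eef_pos: [0.6069, 0.0413, 0.2183]
orientation: [0.712, 0.702, 0.0, 0.0]
force: [-0.4, 0.4, -0.7]
grip_width: 0.0338
gripper_force: 30.3
[0.60689721 0.04119143 0.21832899] 89.24176663589417
[283.4894891   67.72324894]
[283.58514204 169.4537468 ]
[283.66747532 257.01827732]
```

View pics/w5.png

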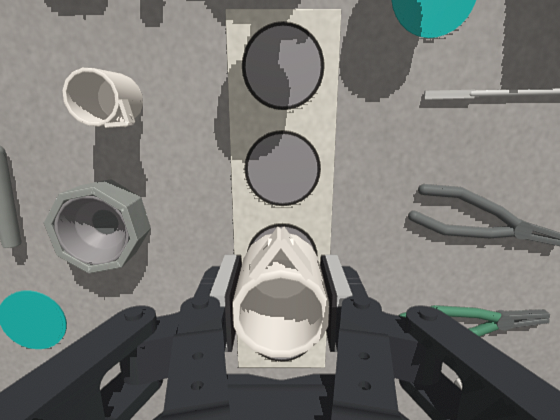

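The view shows marks 1 and 2 at (283,66) and (283,168), with the held beaker 1 at (281,310) and its spout pointing up the row. Next I fit the marks and the held beaker.

```bash
cat >> h.py <<'E'
def edges(im):
    e=cv2.Canny(cv2.GaussianBlur(im,(0,0),.8),60,140); return np.minimum(cv2.distanceTransform(255-e,cv2.DIST_L2,5),5).astype(np.float32)
def fitmarks(m,im,ks,p0=(.611,.147,89.)):
    """p = mark1 x,y and row yaw; ks = indices of visible marks (0..3)"""
    D=edges(im); b=np.radians(np.arange(0,360,4.)); ci=np.c_[np.cos(b),np.sin(b)]*.037
    def cost(q):
        y=np.radians(p0[2]+q[2]); r=np.array([np.cos(y),np.sin(y)]); c0=np.array(p0[:2])+q[:2]*.001
        u=np.array([pix(m,(*X,.005)) for k in ks for X in ci+c0-k*.092*r],np.float32)
        return float(cv2.remap(D,u[None,:,0],u[None,:,1],cv2.INTER_LINEAR,borderValue=5).mean())
    best=min((minimize(cost,[a,c,d],method="Nelder-Mead",options=dict(initial_simplex=np.array([[a,c,d],[a+2,c,d],[a,c+2,d],[a,c,d+1.]]))) for a in(-2,2) for c in(-2,2) for d in (-.5,.5)),key=lambda r:r.fun)
    q=best.x; return np.array([p0[0]+q[0]*.001,p0[1]+q[1]*.001,p0[2]+q[2]]),best.fun
E
python3 - <<'E'
from h import *
m=bot.camera_model("wrist"); im=cv2.imread("pics/w5.png"); s=bot.state()
p,c=fitmarks(m,im,[0,1]); print(p,c)
h,c=fit(m,im,1,(.607,.0412,89),s["eef_pos"][2]-.027); print(h,c,h[:2]-s["eef_pos"][:2])
b,c2=fit(m,im,2,(.463,.120,-36)); print(b,c2)
go(p[0],p[1],.15,p[2])
E
```

```text
[ 0.61021134  0.14764694 88.9943251 ] 0.245361328125
[6.06780567e-01 4.18052070e-02 7.09301304e+01] 1.3128890991210938 [-0.00011664  0.00061377]
[  0.45935919   0.12331313 -39.74732228] 0.6082803010940552
row 3.550 0.064 2.278  0.004 | rows>=2.0
```

```bash
python3 -m creep '1.5 0 0 0 .2; 3 .05 1 0 .2; 3.53 .06 2.5 0 .2; 3.53 .06 4 0 .2; 3.53 .06 5.4 0 .2; 3.53 .06 5.4 0 .2; 3.53 .06 5.4 0 .2'
python3 -c "
from h import *
go(.6102,.1471,.033,89)"
```

```text
time_s: 11.72
eef_pos: [0.6109, 0.1476, 0.0578]
orientation: [0.712, 0.702, 0.001, 0.0]
force: [-0.2, 0.0, -0.6]
grip_width: 0.0341
gripper_force: 30.3
row -0.016 -0.023 0.827  0.004 | rows>=0.4
```

```bash
python3 -m creep '0 0 .5 0 .2; 0 0 .82 0 .2; 0 0 .82 0 .2; 0 0 .82 0 .2; 0 0 .82 0 .8; 0 0 .82 0 .8; 0 0 .82 0 .8'
python3 -m creep '0 0 -1 0 .8; 0 0 -3 0 .8; -1.5 0 -5 0 .8; -3.5 0 -6 0 .8; -3.5 0 -6 0 .8;-3.5 0 -6 0 .8;-3.5 0 -6 0 .8'
python3 - <<'E'
from h import *
m,im=shot("wrist","w6.png"); s=bot.state(); print(s["eef_pos"],yaw_of(s))
b,c=fit(m,im,1,(.610,.1475,89),.005); print(b,c); print(fitmarks(m,im,[0,1]));print(fit(m,im,2,(.463,.120,-36)))
overlay(m,im,[model(1,b,.005)],"o6.png",pix(m,(b[0],b[1],.03)),60,5)
E
```

```text
time_s: 12.6
eef_pos: [0.6101, 0.147, 0.0317]
orientation: [0.712, 0.702, 0.0, -0.0]
force: [0.4, 0.5, 0.3]
grip_width: 0.0682
gripper_force: 0.0
time_s: 13.48
eef_pos: [0.6081, 0.0438, 0.2108]
orientation: [0.711, 0.703, -0.0, -0.001]
force: [0.0, -0.5, 0.1]
grip_width: 0.0681
gripper_force: 0.0
[0.60810365 0.04403975 0.21069558] 89.40424817194396
[ 0.61003033  0.148013   88.62629217] 0.521466851234436
(array([ 0.61021297,  0.14762304, 88.91801947]), np.float64(0.28284671902656555))
(array([  0.45929281,   0.12307405, -39.80133721]), np.float64(0.6203442811965942))
```

View pics/o6.png

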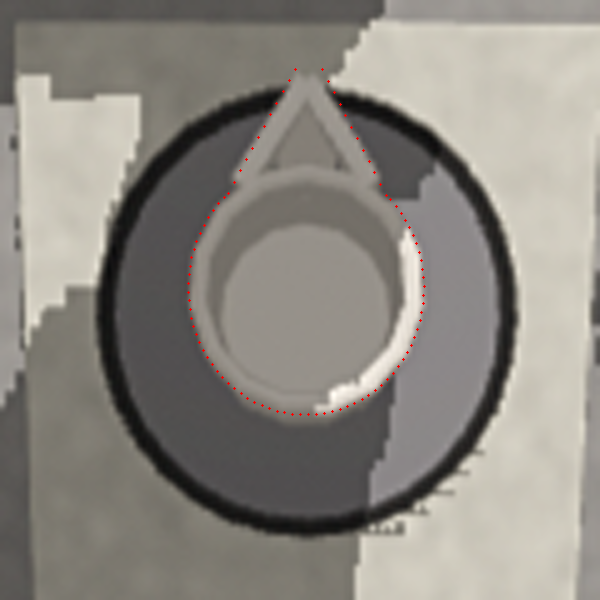

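Beaker 1 stands centred on the mark beside the funnel with its spout up the row (fit within 0.5 mm). Next is beaker 2.

```bash
python3 -c "
from h import *
go(.4594,.1232,.2,-40)"
```

```text
row 2.587 -4.984 0.357  2.259 | rows>=12.1
```

```bash
python3 -m creep '0 -1 0 .18 .9; 0 -3 0 .36 .9; 2.6 -5 .3 .54 .9; 2.6 -5 .3 .72 .9; 2.6 -5 .3 .9 .9; 2.6 -5 .3 1.08 .9; 2.6 -5 .3 1.26 .9; 2.6 -5 .3 1.44 .9; 2.6 -5 .3 1.6 .9; 2.6 -5 .3 1.76 .9' >/dev/null
python3 -m creep '0 0 0 .16 .9; 0 0 0 .34 .9; 0 0 0 .5 .9; 0 0 0 .5 .9; 0 0 0 .5 .9; 0 0 0 .5 .9'
python3 - <<'E'
from h import *
m,im=shot("wrist","w7.png"); s=bot.state(); print(s["eef_pos"],yaw_of(s),s["qpos"][6])
b,c=fit(m,im,2,(.4594,.1232,-40)); print(b,c); go(b[0],b[1],.03,b[2])
overlay(m,im,[model(2,b)],"o7.png",pix(m,(b[0],b[1],.03)),80,4)
E
```

```text
time_s: 15.52
eef_pos: [0.4596, 0.1222, 0.2025]
orientation: [0.939, -0.343, -0.0, 0.0]
force: [-0.3, 0.3, 0.6]
grip_width: 0.0767
gripper_force: 0.0
[0.45966651 0.12207345 0.20259548] -40.13343991011671 -2.6641916463544923
[  0.45941562   0.12315463 -38.27192204] 0.42008745670318604
row -0.030 -0.022 5.753  -0.032 | rows>=2.8
```

View pics/o7.png

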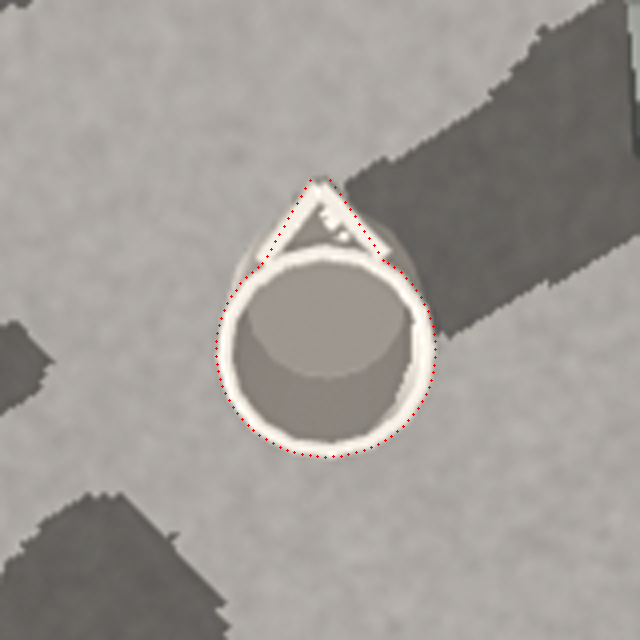

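The fit sits exactly on beaker 2, so I grasp and lift.

```bash
python3 -m creep '0 0 2 -.03 .9; 0 0 4 -.03 .9; -.03 -.02 5.4 -.03 .9; -.03 -.02 5.7 -.03 .9; -.03 -.02 5.7 -.03 .9; -.03 -.02 5.7 -.03 .3; -.03 -.02 5.7 -.03 .3; -.03 -.02 5.7 -.03 .3; -.03 -.02 5.7 -.03 .3; -.03 -.02 5.7 -.03 .3' 30
python3 -m creep '0 0 0 0 0.3; 0 0 -1 0 .3; 0 0 -3 0 .3; 0 0 -5 0 .3;0 0 -5.3 0 .3;0 0 -5.3 0 .3'
python3 -c "
from h import *
print(yaw_of(bot.state()));go(.608,-.045,.2,89)"
```

```text
time_s: 16.82
eef_pos: [0.4602, 0.1231, 0.0333]
orientation: [0.944, -0.33, 0.001, -0.001]
force: [-0.7, -0.2, 10.2]
grip_width: 0.044
gripper_force: 29.0
time_s: 17.58
eef_pos: [0.4595, 0.123, 0.1914]
orientation: [0.944, -0.33, 0.001, -0.001]
force: [-0.4, -0.4, -1.8]
grip_width: 0.0439
gripper_force: 31.2
-38.51575018400228
row 7.360 1.299 -0.286  -2.226 | rows>=11.9
```

```bash
python3 -c "
from h import *
go(.6086,.0557,.2,88.9+.3)"
```

```text
row 5.285 -1.340 -0.286  -2.229 | rows>=11.9
```

```bash
python3 -m creep '0 0 -.3 -.18 .3; 1 0 -.3 -.36 .3; 3 -1 -.3 -.54 .3; 5.3 -1.34 -.3 -.72 .3; 5.3 -1.34 -.3 -.9 .3; 5.3 -1.34 -.3 -1.08 .3; 5.3 -1.34 -.3 -1.26 .3; 5.3 -1.34 -.3 -1.44 .3; 5.3 -1.34 -.3 -1.62 .3; 5.3 -1.34 -.3 -1.8 .3' >/dev/null
python3 -m creep '0 0 0 -.18 .3; 0 0 1 -.36 .3; 0 0 2.5 -.43 .3; 0 0 4 -.43 .3; 0 0 4.4 -.43 .3; 0 0 4.4 -.43 .3; 0 0 4.4 -.43 .3'
python3 -c "
from h import *
print(yaw_of(bot.state()));go(.6086,.0557,.037,89.)"
```

```text
time_s: 19.7
eef_pos: [0.6097, 0.056, 0.069]
orientation: [0.712, 0.703, 0.001, 0.0]
force: [0.1, -0.5, -1.6]
grip_width: 0.0439
gripper_force: 31.2
89.25948747443292
row -0.009 -0.037 1.068  0.005 | rows>=0.5
```

```bash
python3 -m creep '0 -.03 .6 0 .3; 0 -.03 1.05 0 .3; 0 -.03 1.05 0 .3; 0 -.03 1.05 0 .3; 0 -.03 1.05 0 .85; 0 -.03 1.05 0 .85; 0 -.03 1.05 0 .85'
python3 -m creep '0 0 -1 0 .85; 0 0 -3 0 .85; -1.5 0 -5 0 .85; -3.5 0 -6 0 .85; -3.5 0 -6 0 .85;-3.5 0 -6 0 .85;-3.5 0 -6 0 .85'
python3 - <<'E'
from h import *
m,im=shot("wrist","w8.png"); s=bot.state(); print(s["eef_pos"],yaw_of(s))
p,c=fitmarks(m,im,[1,2]);print(p,c); y=np.radians(p[2]); print([(p[:2]-k*.092*np.array([np.cos(y),np.sin(y)])).round(4) for k in range(4)])
b,c=fit(m,im,2,(.6086,.0557,89),.005); print(b,c)
b,c=fit(m,im,1,(.610,.1475,89),.005); print(b,c)
go(.4445,.306,.2,-5)
E
```

```text
time_s: 20.58
eef_pos: [0.608, 0.0555, 0.0362]
orientation: [0.712, 0.702, 0.0, -0.0]
force: [0.8, -0.2, -0.1]
grip_width: 0.0728
gripper_force: 0.0
time_s: 21.45
eef_pos: [0.6061, -0.0477, 0.2153]
orientation: [0.711, 0.703, -0.0, -0.001]
force: [0.0, 0.5, -0.3]
grip_width: 0.0722
gripper_force: 0.0
[ 0.60614405 -0.04745355  0.2152435 ] 89.40936947282735
[ 0.61044367  0.14759369 88.92208065] 0.3133487403392792
[array([0.6104, 0.1476]), array([0.6087, 0.0556]), array([ 0.607 , -0.0364]), array([ 0.6053, -0.1284])]
[6.07732712e-01 5.90552000e-02 9.04855725e+01] 0.42945367097854614
[ 0.606   0.1435 79.    ] 5.0
row 11.726 -5.509 0.508  1.648 | rows>=8.8
```

```bash
python3 - <<'E'
from h import *
m=bot.camera_model("wrist"); im=cv2.imread("pics/w8.png")
a=np.radians(np.arange(0,360,4)); c=np.c_[.6087+.022*np.cos(a),.0556+.022*np.sin(a),0*a+.005]
overlay(m,im,[model(2,(.6077,.0591,90.5),.005),c],"o8.png",pix(m,(.608,.057,.03)),70,5)
E
```

```text
(no output)
```

View pics/o8.png

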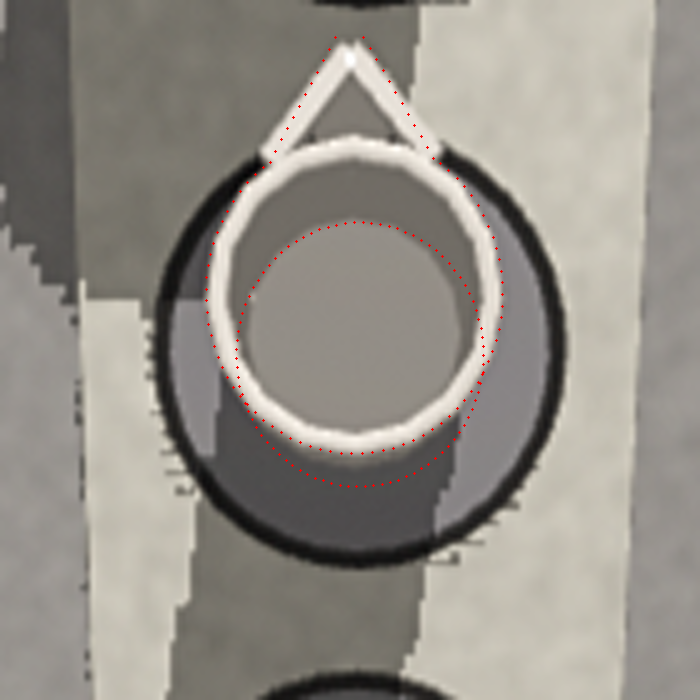

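Beaker 2 stands 3.5 mm too far towards the funnel: the rim is centred at crop (355,297), and the floor is off relative to the mark. I regrasp and shift it.

```bash
python3 -c "
from h import *
go(.6080,.059,.037,89.4)"
```

```text
row 3.549 0.025 5.941  0.000 | rows>=3.3
```

```bash
python3 -m creep '2 0 0 0 .85; 3.55 0 1 0 .85; 3.55 .02 3 0 .85; 3.55 .02 5 0 .85; 3.55 .02 5.85 0 .85; 3.55 .02 5.85 0 .85; 3.55 .02 5.85 0 .3; 3.55 .02 5.85 0 .3; 3.55 .02 5.85 0 .3; 3.55 .02 5.85 0 .3' 30
python3 - <<'E'
from h import *
m,im=shot("wrist","w9.png"); s=bot.state(); print(s["eef_pos"],yaw_of(s))
b,c=fit(m,im,2,(.608,.059,89),.005); print(b,c)
E
```

```text
time_s: 22.75
eef_pos: [0.6094, 0.0577, 0.0423]
orientation: [0.712, 0.703, 0.001, 0.001]
force: [-1.1, 1.6, 7.0]
grip_width: 0.0439
gripper_force: 31.1
[0.60940542 0.05770658 0.04234935] 89.26414497726209
[6.09244184e-01 5.76378767e-02 9.90545895e+01] 1.0274012088775635
```

```bash
python3 -m creep '0 0 -.2 0 .3; -.06 -.01 -.2 .01 .3; -.11 -.02 -.2 .015 .3; -.11 -.02 -.2 .015 .3; -.11 -.02 0 .015 .3; -.11 -.02 0.05 .015 .3; -.11 -.02 0.05 .015 .3'
python3 -m creep '0 0 0 0 .85; 0 0 0 0 .85; 0 0 0 0 .85; 0 0 -2 0 .85; 0 0 -4 0 .85; -3 0 -5.5 0 .85; -3.5 0 -6 0 .85;-3.5 0 -6 0 .85;-3.5 0 -6 0 .85'
python3 - <<'E'
from h import *
m,im=shot("wrist","w10.png"); s=bot.state(); print(s["eef_pos"],yaw_of(s))
b,c=fit(m,im,2,(.6086,.0557,89),.005); print(b,c)
p,c=fitmarks(m,im,[1,2]);print(p,c)
go(.4445,.306,.2,-5)
E
```

```text
time_s: 23.68
eef_pos: [0.6083, 0.0538, 0.0414]
orientation: [0.717, 0.697, 0.0, 0.001]
force: [-7.4, -1.9, 28.6]
grip_width: 0.0439
gripper_force: 33.9
time_s: 24.8
eef_pos: [0.6048, -0.0509, 0.2188]
orientation: [0.717, 0.697, 0.0, -0.0]
force: [-0.1, -0.2, 0.4]
grip_width: 0.0726
gripper_force: 0.0
[ 0.6046463  -0.05007041  0.21852543] 88.47203848645289
[6.08136837e-01 5.48114287e-02 8.89374576e+01] 0.45369842648506165
[ 0.6102451   0.14774185 89.02982213] 0.2740025520324707
row 11.722 -5.653 0.618  1.631 | rows>=8.7
```

Beaker 2 is now within 1 mm of its mark. Next is beaker 3, gripped about 25° off because of the last joint's range.

```bash
python3 -m creep '1 -1 0 .1 1; 3 -2 0 .28 1; 5 -3 0 .46 1; 7 -4 .3 .64 1; 9 -5 .6 .82 1; 11.7 -5.6 .6 1.0 1; 11.7 -5.6 .6 1.18 1; 11.7 -5.6 .6 1.36 1; 11.7 -5.6 .6 1.5 1; 11.7 -5.6 .6 1.63 1' >/dev/null
python3 -m creep '0 0 0 0 1; 0 0 0 0 1; 0 0 0 0 1; 0 0 0 0 1'
python3 - <<'E'
from h import *
m,im=shot("wrist","w11.png"); s=bot.state(); print(s["eef_pos"],yaw_of(s),s["qpos"][6])
b,c=fit(m,im,3,(.4445,.308,-28)); print(b,c); go(b[0],b[1],.036,b[2]+25)
overlay(m,im,[model(3,b)],"o11.png",pix(m,(b[0],b[1],.03)),100,4)
E
```

```text
time_s: 26.6
eef_pos: [0.4469, 0.3042, 0.2012]
orientation: [0.999, -0.043, -0.0, -0.0]
force: [-0.4, -0.4, 0.1]
grip_width: 0.0852
gripper_force: 0.0
[0.4469688  0.30421228 0.2012066 ] -4.972953338444529 -2.5035049770677382
[  0.44496827   0.30617945 -35.50189522] 0.5039083957672119
row -0.072 -0.060 5.507  0.096 | rows>=2.6
```

View pics/o11.png

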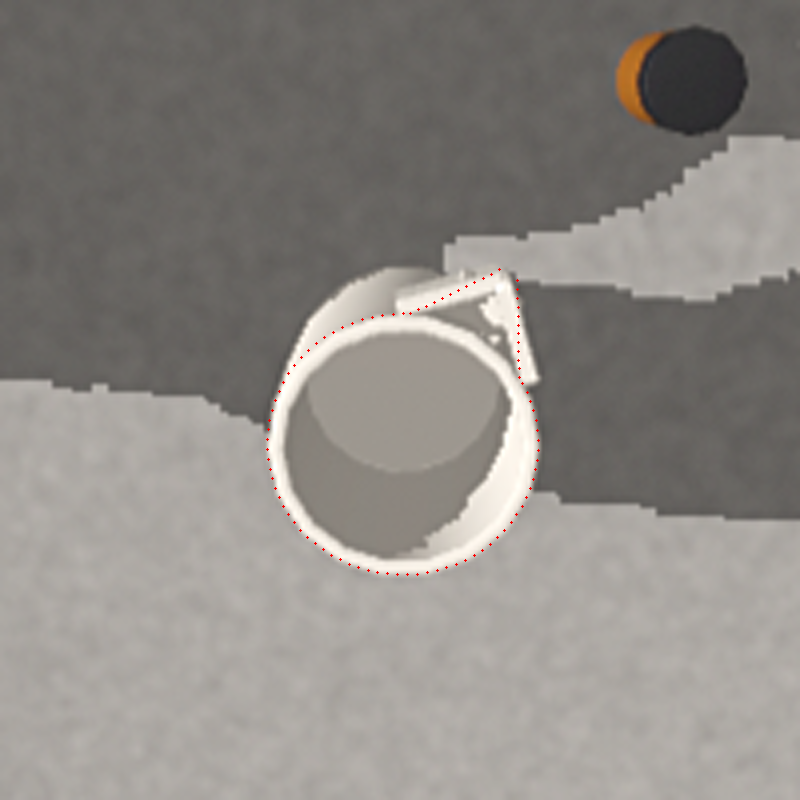

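The fit matches beaker 3: rim centre at crop (404,445), spout tip at (505,280), heading −35.5°. I grasp at tool yaw −14°.

```bash
python3 -m creep '-.07 -.06 0 .16 1; -.07 -.06 2 .16 1; -.07 -.06 4 .16 1; -.07 -.06 5.3 .16 1; -.07 -.06 5.65 .16 1; -.07 -.06 5.65 .16 1; -.07 -.06 5.65 .16 .4; -.07 -.06 5.65 .16 .4; -.07 -.06 5.65 .16 .4; -.07 -.06 5.65 .16 .4' 45
python3 -m creep '0 0 0 0 0.4; 0 0 -.5 0 .4; 0 0 -2 0 .4; 0 0 -3.5 0 .4;0 0 -5 0 .4;0 0 -5.3 0 .4;0 0 -5.3 0 .4'
python3 - <<'E'
from h import *
print(yaw_of(bot.state()));go(.607,-.0364,.19,yaw_of(bot.state())+124.4)
E
```

```text
time_s: 27.9
eef_pos: [0.4457, 0.3064, 0.0333]
orientation: [0.992, -0.124, 0.001, -0.001]
force: [-1.2, -0.5, 9.0]
grip_width: 0.0501
gripper_force: 46.0
time_s: 28.78
eef_pos: [0.445, 0.3062, 0.1914]
orientation: [0.992, -0.123, 0.001, -0.0]
force: [-1.2, 0.3, -3.0]
grip_width: 0.0501
gripper_force: 47.7
-14.169805388663303
row 8.031 9.749 0.047  -2.171 | rows>=11.6
```

```bash
python3 -m creep '.5 .6 0 -.18 .4; 1.5 1.8 0 -.36 .4; 2.7 3.2 0 -.54 .4; 3.9 4.6 0 -.72 .4; 5.1 6.1 0 -.9 .4; 6.2 7.4 0 -1.08 .4; 7.1 8.6 0 -1.26 .4; 7.7 9.4 0 -1.44 .4; 8.03 9.75 0 -1.62 .4; 8.03 9.75 0 -1.8 .4' >/dev/null
python3 -m creep '0 0 0 -.18 .4; 0 0 0 -.34 .4; 0 0 0 -.37 .4; 0 0 1.5 -.37 .4; 0 0 3 -.37 .4; 0 0 3.8 -.37 .4; 0 0 3.8 -.37 .4; 0 0 3.8 -.37 .4'
python3 - <<'E'
from h import *
m,im=shot("wrist","w12.png"); s=bot.state(); print(s["eef_pos"],yaw_of(s))
b,c=fit(m,im,3,(.607,-.0364,89),s["eef_pos"][2]-.0325); print(b,c)
overlay(m,im,[model(3,b,s["eef_pos"][2]-.0325)],"o12.png",pix(m,(b[0],b[1],.09)),110,3)
go(.607,-.0364,.039,110.5)
E
```

```text
time_s: 31.02
eef_pos: [0.6074, -0.0359, 0.0774]
orientation: [0.573, 0.82, 0.0, 0.0]
force: [0.2, 0.5, -1.6]
grip_width: 0.05
gripper_force: 47.5
[ 0.60762205 -0.03598652  0.07777207] 110.12185092394898
[ 6.04454002e-01 -2.07899315e-02  1.00326070e+02] 2.66479229927063
row -0.006 -0.024 1.292  -0.007 | rows>=0.6
```

View pics/o12.png

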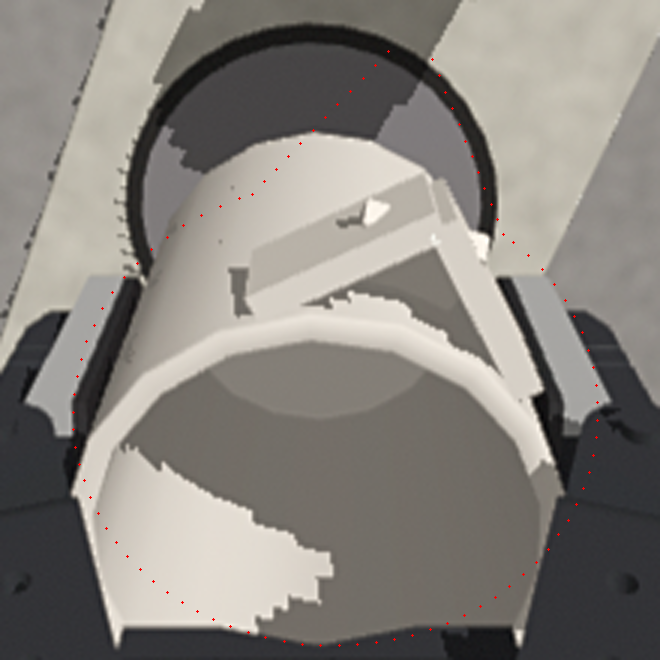

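Beaker 3 is held upright with its spout clear of the pads; the fit fails this close in. I place it and check from higher up.

```bash
python3 -m creep '0 -.02 .6 0 .4; 0 -.02 1.1 0 .4; 0 -.02 1.3 0 .4; 0 -.02 1.3 0 .4; 0 -.02 1.3 0 .4; 0 -.02 1.3 0 .98; 0 -.02 1.3 0 .98; 0 -.02 1.3 0 .98; 0 -.02 1.3 0 .98'
python3 -m creep '0 0 -2 .0 1; 0 0 -4 .0 1; -1.5 -.5 -5.5 .1 1; -3 -1 -5.5 .2 1; -3.4 -1.2 -6 .37 1; -3.4 -1.2 -6 .37 1;-3.4 -1.2 -6 .37 1;-3.4 -1.2 -6 .37 1'
python3 - <<'E'
from h import *
m,im=shot("wrist","w13.png"); s=bot.state(); print(s["eef_pos"],yaw_of(s))
b,c=fit(m,im,3,(.607,-.036,89),.005); print(b,c)
p,c=fitmarks(m,im,[2,3]);print(p,c); y=np.radians(p[2]); print([(p[:2]-k*.092*np.array([np.cos(y),np.sin(y)])).round(4) for k in range(4)])
print(fit(m,im,2,(.608,.055,89),.005))
overlay(m,im,[model(3,b,.005)],"o13.png",pix(m,(b[0],b[1],.04)),90,4)
go(.4415,-.295,.2,32)
E
```

```text
time_s: 32.2
eef_pos: [0.6064, -0.0364, 0.0375]
orientation: [0.572, 0.82, -0.0, -0.0]
force: [-0.8, 0.4, -0.1]
grip_width: 0.0837
gripper_force: 0.0
time_s: 33.2
eef_pos: [0.6076, -0.1432, 0.2171]
orientation: [0.712, 0.702, -0.0, -0.001]
force: [0.2, 0.1, -0.3]
grip_width: 0.0856
gripper_force: 0.0
[ 0.60765366 -0.14338223  0.21712632] 89.16747065437956
[ 6.05554944e-01 -3.44340582e-02  8.51543447e+01] 0.7028557062149048
[ 0.60991062  0.14789755 89.08998709] 0.4122365415096283
[array([0.6099, 0.1479]), array([0.6084, 0.0559]), array([ 0.607 , -0.0361]), array([ 0.6055, -0.1281])]
(array([6.04e-01, 5.10e-02, 7.90e+01]), np.float64(5.0))
row -5.134 -5.464 0.571  0.998 | rows>=5.3
```

View pics/o13.png

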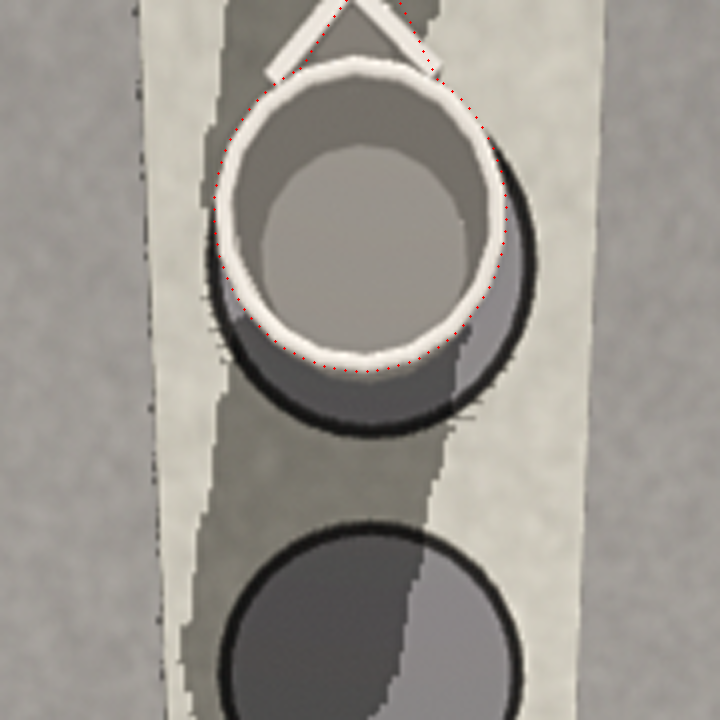

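The fit is within about 2 mm, and the spout points 2–3° left by its base corners at crop (272,80) and (437,70). I refine the model's spout base and go on to beaker 4.

```bash
sed -i 's/c=np.arcsin(.0116\/R)\*1.03/c=np.radians(35.5)/' h.py
python3 -m creep '-1 -1 0 .18 1; -2.5 -2.5 0 .36 1; -4 -4 .3 .54 1; -5.1 -5.5 .6 .72 1; -5.1 -5.5 .6 .9 1; -5.1 -5.5 .6 1 1; -5.1 -5.5 .6 1 1; -5.1 -5.5 .6 1 1; -5.1 -5.5 .6 1 1; -5.1 -5.5 .6 1 1'
python3 - <<'E'
from h import *
m,im=shot("wrist","w14.png"); s=bot.state(); print(s["eef_pos"],yaw_of(s),s["qpos"][6])
b,c=fit(m,im,4,(.4415,-.295,30)); print(b,c); go(b[0],b[1],.036,b[2])
overlay(m,im,[model(4,b)],"o14.png",pix(m,(b[0],b[1],.05)),90,4)
E
```

```text
time_s: 34.5
eef_pos: [0.4401, -0.2946, 0.1996]
orientation: [0.962, 0.273, 0.0, -0.0]
force: [0.8, 0.2, -0.0]
grip_width: 0.0855
gripper_force: 0.0
[ 0.44009927 -0.29462584  0.19964652] 31.70727082649863 -0.7715495788765142
[ 0.44175298 -0.29504173 28.22222662] 0.5593474507331848
row 0.040 0.041 5.455  0.061 | rows>=2.6
```

View pics/o14.png

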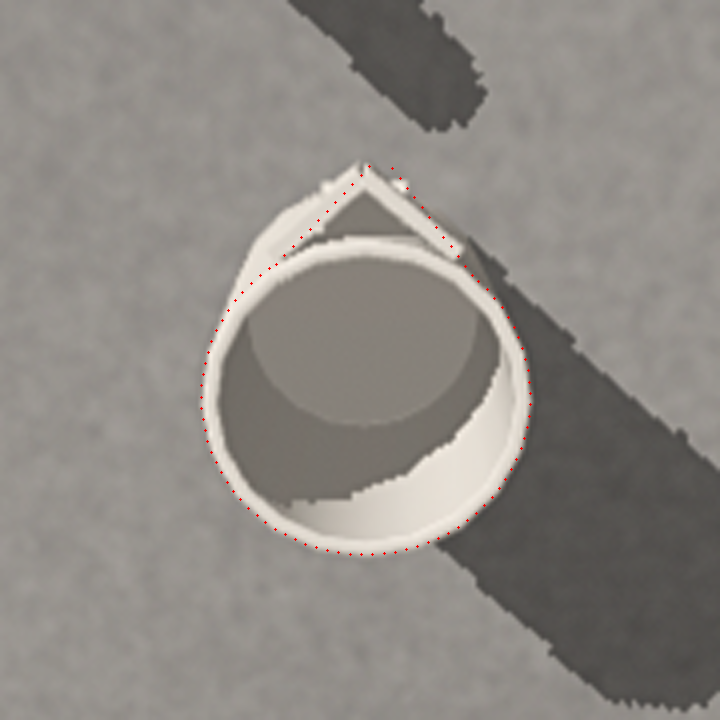

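Beaker 4's rim fit is right. The tip at crop (365,175) sits straight above the centre (366,397), so its heading equals the tool's 31.7°. I grasp without turning.

```bash
python3 -m creep '.04 .04 2 0 1; .04 .04 4 0 1; .04 .04 5.1 0 1; .04 .04 5.4 0 1; .04 .04 5.4 0 1; .04 .04 5.4 0 .5; .04 .04 5.4 0 .5; .04 .04 5.4 0 .5; .04 .04 5.4 0 .5; .04 .04 5.4 0 .5' 45
python3 -m creep '0 0 0 0 0.5; 0 0 -.5 0 .5; 0 0 -2 0 .5; 0 0 -3.5 0 .5;0 0 -5 0 .5;0 0 -5.3 0 .5;0 0 -5.3 0 .5'
python3 - <<'E'
from h import *
print(yaw_of(bot.state()));go(.6055,-.1281,.195,yaw_of(bot.state())+57.2)
E
```

```text
time_s: 35.8
eef_pos: [0.4427, -0.2957, 0.0396]
orientation: [0.962, 0.273, 0.001, 0.001]
force: [-1.1, -0.2, 9.0]
grip_width: 0.0603
gripper_force: 46.9
time_s: 36.67
eef_pos: [0.4415, -0.2952, 0.1974]
orientation: [0.962, 0.273, 0.0, 0.001]
force: [-0.5, -0.7, -3.0]
grip_width: 0.0602
gripper_force: 49.7
31.654513676936183
row 7.577 -1.872 0.080  -0.998 | rows>=5.3
```

```bash
python3 -m creep '.5 -.1 0 -.1 .5; 1.8 -.4 0 -.28 .5; 3.2 -.8 0 -.46 .5; 4.6 -1.2 0 -.64 .5; 5.9 -1.5 0 -.82 .5; 7 -1.75 0 -.96 .5; 7.58 -1.87 0 -1 .5; 7.58 -1.87 0 -1 .5; 7.58 -1.87 1.5 -1 .5; 7.58 -1.87 3 -1 .5' >/dev/null
python3 -m creep '0 0 .8 0 .5; 0 0 .8 0 .5; 0 0 .8 0 .5'
python3 - <<'E'
from h import *
s=bot.state(); print(yaw_of(s)); go(.6055,-.1281,.0445,89)
E
```

```text
time_s: 38.3
eef_pos: [0.6059, -0.1287, 0.0837]
orientation: [0.714, 0.7, 0.0, 0.0]
force: [0.4, 0.6, -2.3]
grip_width: 0.0601
gripper_force: 49.7
88.8647934057411
row 0.020 -0.014 1.307  -0.002 | rows>=0.6
```

```bash
python3 -m creep '.02 -.01 .6 0 .5; .02 -.01 1.1 0 .5; .02 -.01 1.3 0 .5; .02 -.01 1.3 0 .5; .02 -.01 1.3 0 .5; .02 -.01 1.3 0 1; .02 -.01 1.3 0 1; .02 -.01 1.3 0 1; .02 -.01 1.3 0 1'
python3 -m creep '0 0 -2 .0 1; 0 0 -4 .0 1; -1.5 0 -6 0 1; -3 0 -8 0 1; -3.6 0 -9 0 1; -3.6 0 -9 0 1; -3.6 0 -9 0 1; -3.6 0 -9 0 1'
python3 - <<'E'
from h import *
m,im=shot("wrist","w15.png"); s=bot.state(); print(s["eef_pos"],yaw_of(s))
p,c=fitmarks(m,im,[2,3],(.610,.148,89));print(p,c); y=np.radians(p[2]); print([(p[:2]-k*.092*np.array([np.cos(y),np.sin(y)])).round(4) for k in range(4)])
B={}
for n,g in {3:(.6055,-.035,90),4:(.6055,-.128,89)}.items():
    B[n],c=fit(m,im,n,g,.005); print(n,B[n],c)
overlay(m,im,[model(n,b,.005) for n,b in B.items()],"o15.png",pix(m,(.606,-.08,.05)),130,3)
E
```

```text
time_s: 39.42
eef_pos: [0.6055, -0.1272, 0.0435]
orientation: [0.713, 0.701, 0.0, -0.0]
force: [-0.5, -0.5, 0.2]
grip_width: 0.0855
gripper_force: 0.0
time_s: 40.42
eef_pos: [0.6031, -0.2341, 0.3123]
orientation: [0.713, 0.701, -0.0, -0.001]
force: [-0.1, 0.3, -0.3]
grip_width: 0.0854
gripper_force: 0.0
[ 0.60323886 -0.23415554  0.31239345] 89.07135198453385
[ 0.61180651  0.15182443 88.58328923] 2.066356658935547
[array([0.6118, 0.1518]), array([0.6095, 0.0599]), array([ 0.6073, -0.0321]), array([ 0.605 , -0.1241])]
3 [ 6.015e-01 -3.900e-02  8.000e+01] 5.0
4 [ 0.6046343  -0.12641015 97.79991377] 0.348676472902298
```

View pics/o15.png

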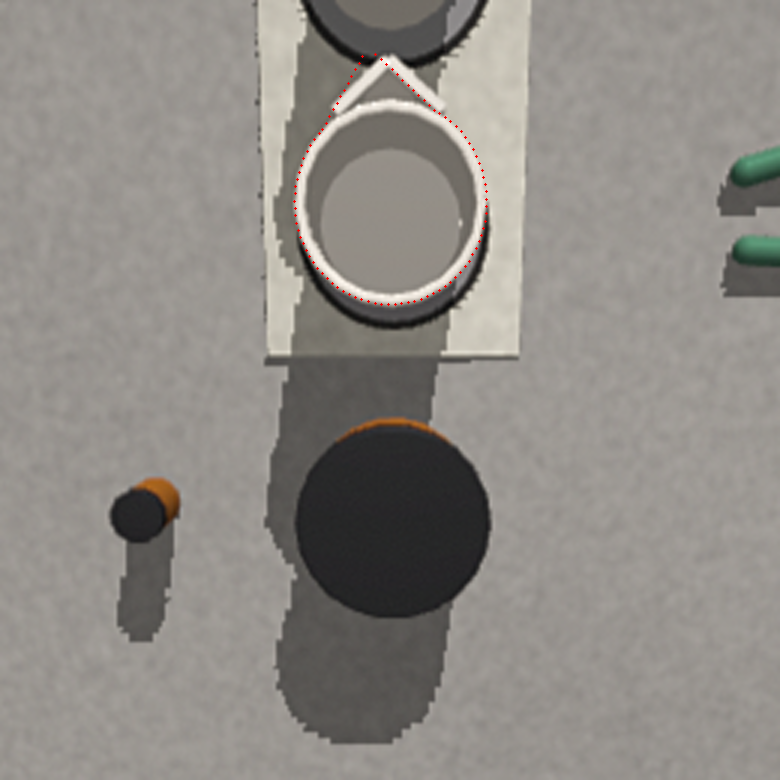

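Beaker 4 is within 2 mm: the spout tip at crop (389,60) lies over the centre (391,200). One more view from above beakers 2–4.

```bash
python3 -m creep '1 0 -1 0 1; 3 0 -1.5 0 1; 3.6 0 -1.5 0 1; 3.6 0 -1.5 0 1; 3.6 0 -1.5 0 1; 3.6 0 -1.5 0 1'
python3 - <<'E'
from h import *
m,im=shot("wrist","w16.png"); s=bot.state(); print(s["eef_pos"],yaw_of(s))
M=np.array([(.6102-.0016*k,.1477-.092*k) for k in range(4)]); B={}
for n in (1,2,3,4):
    B[n],c=fit(m,im,n,(*M[n-1],89),.005); print(n,B[n],c,(B[n][:2]-M[n-1])*1000)
o=cv2.resize(im[:, 160:420],None,fx=1.4,fy=1.4)
cv2.imwrite("pics/w16c.png",o)
E
```

```text
time_s: 41.22
eef_pos: [0.6053, -0.1292, 0.3579]
orientation: [0.714, 0.7, -0.001, -0.0]
force: [-0.5, 0.5, -0.8]
grip_width: 0.0853
gripper_force: 0.0
[ 0.60534574 -0.12893452  0.35804929] 88.84074738835221
1 [ 0.6062  0.1437 79.    ] 5.0 [-4. -4.]
2 [6.05407976e-01 3.29234468e-02 1.52479464e+02] 1.451182246208191 [ -3.19202355 -22.7765532 ]
3 [ 6.05637160e-01 -3.42600569e-02  9.20186973e+01] 0.34817999601364136 [-1.36283991  2.03994315]
4 [  0.60442035  -0.12629939 100.57904646] 0.6551823616027832 [-0.9796546  2.0006092]
```

View pics/w16c.png

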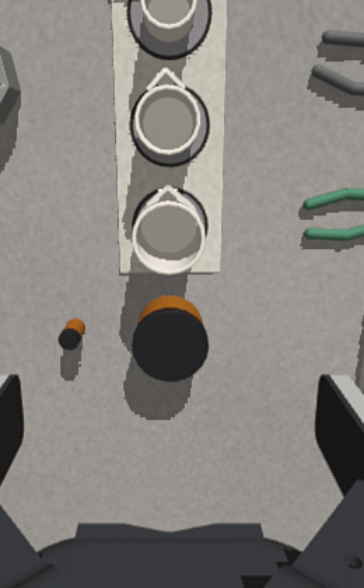

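The picture shows beakers 2, 3 and 4 upright on their marks at (168,10), (167,120) and (168,235), with spouts pointing up the row. The offsets are about 2 mm and 3° at most, and nothing is touched, so I hand it in.

```bash
python3 -c "
from plant import bot
print(bot.sign_off())"
```

```text
the job is handed in; nothing more can be done
None
```

The job is handed in at about 41 s: all four beakers stand upright in size order, smallest next to the funnel, each within about 2.5 mm of its mark's centre and with its spout within about 3° of the row, and the mortar was not touched.

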